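Locate a heat sink against two dowels and an end stop under a light bar

ROBOT

A 6-joint arm with a two-finger parallel gripper is mounted at the origin on the work surface. World frame = base frame: x ahead of the robot, y to its left, z up, the work surface at z = 0. Lengths are in m, angles in rad, forces in N, time in s.
With the tool pointing down it reaches from about 0.3 to 0.85 m from the base axis. Payload 5.4 kg.
Tool frame: the origin (TCP) lies at the very end of the fingers, on their centre line; the grasp point (between the pads) lies 19 mm behind it; y points along the fingers, z is the direction in which the jaws open and shut, and the axes are right-handed (so a half turn about y gives the same grasp; the last joint's range is limited). The gripper opens to 85 mm and grips with 20 to 120 N. Pads are 22 mm wide; open, the fingers measure 114 mm over their backs; the gripper's body (76 mm by 85 mm) begins 54 mm behind the grasp point. The pads swing forward as they close: fully open they stand 13 mm farther back than shut.
Start: joints at [1.113, 0.158, 1.597, -0, 1.386, -0.21], TCP at [0.141, 0.557, 0.231] pointing down, gripper open.
Joint ranges: [-2.91, 2.91], [-0.94, 2.29], [0.18, 2.7], [-1.29, 4.43], [0.17, 2.64], [-3, 3]. Speed limits (rad/s): [2.57, 2.57, 3.14, 3.14, 3.14, 3.14].

INTERFACE

Orientations are given as a rotation vector (axis times angle).
In Python, from rig import ctrl, ik, optics, order, sensors gives the robot as it stands. Calls block until the motion is done:
- ctrl.move_ptp(position, orientation): joint-space move of the TCP to a pose.
- ctrl.line_to(position, orientation=None, velocity=0.15): straight line of the TCP; orientation=None keeps the orientation; velocity is the mean speed in m/s.
- ctrl.move_j(angles): joint-space move.
- ctrl.gripper_open() and ctrl.close_gripper(newtons=None): open the fingers fully, or close them until they stop; newtons is the grip in N (None keeps the last).
- ctrl.dwell(seconds).
- ik(position, orientation): joint angles nearest the present ones, or None.
- optics.grab_frame(name): name is "side" or "top" or "wrist"; returns (picture, depth): 400x640x3 uint8, blue, green, red; 400x640 float32, m along the optical axis (not along the pixel's ray), 0 where there is no reading.
- optics.camera_info(name): a dict with "camera_matrix" (3x3 intrinsics, pixels), "world_from_camera" (4x4, takes a point from camera to world coordinates). Camera axes: x right, y down, z forward; pixel columns grow to the right and rows downward; lengths in m; the calibration is good to about 2 mm. A picture is of the moment at which its call begins: read the wrist's pose just before it. camera_info takes no time and is no camera call; for the wrist camera it gives the pose at the moment of the call.
A pose or a line that the arm cannot do raises ctrl.IKError and nothing moves.
- order.finish_job(): hands the job in, once; it reports no verdict.
Readings, each from a call of its own:
- sensors.current_t(): time.
- sensors.current_qpos(): joint angles.
- sensors.current_qd(): joint speeds.
- sensors.current_tau(): joint torques, N m.
- sensors.current_tcp_pos(): TCP position.
- sensors.current_ee_rot(): TCP orientation.
- sensors.current_wrist_force(): force on the tool from outside, world axes, zero at the start.
- sensors.current_ft_torque(): the same for the moment, N m.
- sensors.current_width(): finger opening in m.
Only numpy, scipy, OpenCV 4.12 (cv2) and the standard library are available. Lean on these libraries where they do the work, as an engineer would, in place of code of your own. Each camera call takes 0.05 s, during which the arm holds its last target.

TASK

Take the middle-length heat sink (140 mm) of the three on the bench mat and set it down flat, fins up, on the steel fixture's bed, clear in front of the light bar. Then push it in under the bar until one long side rests against both dowel pins and one end rests against the end stop, fully home on all three, and let go of it. Do not bump the light bar, and leave the other heat sinks and everything else on the bench where they are.

Things in the scene. Friction and masses are not known exactly. Their poses are not given: they have to be found in the camera images.
- fixture: Fixed dark steel bed, 280 x 320 x 12 mm, on the bench. x points away from the robot to the dowels, y to the end stop, z up. Origin: on the bench below the centre of a 140 mm heat sink fully home (lying along y, near side x -30, free end y -70 mm). Bed spans x -215 to +65, y -170 to +150, top z 12 mm; bare at x below -30 mm.
- dowel_0 (a point): Top centre of a fixed upright steel dowel pin, 12 mm diameter, 22 mm tall above the bed, at x +36, y -45, z 34 mm in the fixture frame. The sink's far long side rests against its near side (x = +30 mm).
- dowel_1 (a point): Top centre of the other dowel pin, same size, at x +36, y +45, z 34 mm in the fixture frame.
- stop_face (a point): Middle of the end stop's face towards the sink, at x 0, y +70, z 23 mm in the fixture frame. The stop is a fixed steel block 30 mm (x) by 20 mm (y), 22 mm tall above the bed, beyond this face.
- lightbar: Fixed aluminium light bar bridging the bed along y; same frame as the fixture. Spans x -30 to +10, y -170 to +150 mm, underside z 122, top z 147 mm, on two 14 mm posts at x -10, y -158 and +138 mm. It hangs over the near half of a home sink: a tool pointing straight down cannot follow there; one leaning back towards the robot by some 25 to 45 degrees can.
- sink_b_mid (a point): The wanted heat sink: plain aluminium, 140 mm long (its own x) by 60 mm wide (y) by 30 mm high (z), loose, about 0.2 to 0.45 kg, 8 mm base with seven upright 4 mm fins running lengthwise. This point is its centre, half-way up (15 mm above its underside). Can be gripped across its 60 mm width.
- sink_a_mid (a point): Look-alike, too short: 110 mm long (x) by 60 by 30 mm; its centre, half-way up. Not to be moved.
- sink_c_mid (a point): Look-alike, too long: 170 mm long (x) by 60 by 30 mm; its centre, half-way up. Not to be moved.
- mat: Fixed flat grey bench mat, 260 x 330 x 3 mm, origin at the centre of its underside; the three heat sinks lie on it side by side, lengthwise roughly along its x, about 105 mm apart along its y, in any order.
- screwdriver: Loose screwdriver lying on the bench beyond the fixture. Not to be moved.
- cleaner: Loose red bottle, 52 mm diameter, 150 mm tall, beyond the work; origin at the centre of its base. Not to be moved.
- spool: Loose copper-coloured wire spool, 60 mm diameter, 50 mm tall, beyond the mat; origin at the centre of its base. Not to be moved.
Things that resemble listed ones, but are neither listed nor needed, are in the scene too. What is shaped like the part that bears sink_b_mid but green or yellow is not meant.

How it is judged:
By the outcome, as a careful person would: the job done as asked, in the order asked, and still so for the second after the job is handed in, with the robot touching nothing.
It also fails if it takes over 72 s, if anything falls off the work surface, if the arm or the gripper's body presses on something with over 40 N, if the wrist force passes 120 N, or if a joint passes its speed limit or range.

## Working session

There is one attempt and no reset: what is moved stays moved. The work goes in short steps, each a Python script; the robot and the scene stay as the last script left them, time stands still between calls to the robot, and variables do not carry over. Pictures are saved under pics/ and viewed, and the job is handed in when it is done.

```bash
mkdir -p pics; ls
python3 - <<'E'
from rig import ctrl, ik, optics, order, sensors
import cv2,numpy as np
for n in ["side","top","wrist"]:
    im,d=optics.grab_frame(n); i=optics.camera_info(n)
    cv2.imwrite(f"pics/{n}0.png",im); np.savez(f"{n}0.npz",im=im,d=d,K=i["camera_matrix"],T=i["world_from_camera"])
    print(n,np.round(i["camera_matrix"],1).tolist(),np.round(i["world_from_camera"],3).tolist())
print(sensors.current_t(),sensors.current_ee_rot(),sensors.current_width(),sensors.current_wrist_force())
E
```

```text
pics
side [[481.2, 0.0, 321.4], [0.0, 481.2, 195.0], [0.0, 0.0, 1.0]] [[0.996, 0.065, -0.058, 0.623], [0.087, -0.763, 0.64, -1.106], [-0.002, -0.643, -0.766, 1.211], [0.0, 0.0, 0.0, 1.0]]
top [[429.2, 0.0, 328.2], [0.0, 429.2, 199.2], [0.0, 0.0, 1.0]] [[-0.028, -0.99, 0.136, 0.324], [-1.0, 0.028, -0.002, -0.094], [-0.002, -0.136, -0.991, 1.491], [0.0, 0.0, 0.0, 1.0]]
wrist [[356.7, 0.0, 318.0], [0.0, 356.7, 192.2], [0.0, 0.0, 1.0]] [[0.245, 0.92, 0.307, 0.062], [0.969, -0.233, -0.078, 0.578], [-0.001, 0.317, -0.949, 0.373], [0.0, 0.0, 0.0, 1.0]]
0.15 [-1.56343374  0.19498175 -0.19419612] 0.08529015182029456 [0.36581921 0.52233296 0.18827091]
```

View pics/top0.png

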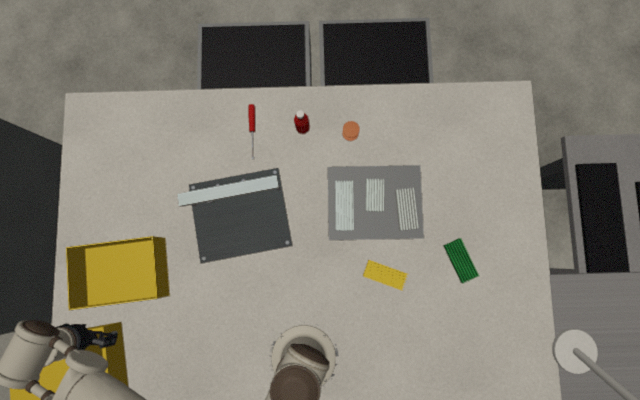

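View pics/side0.png

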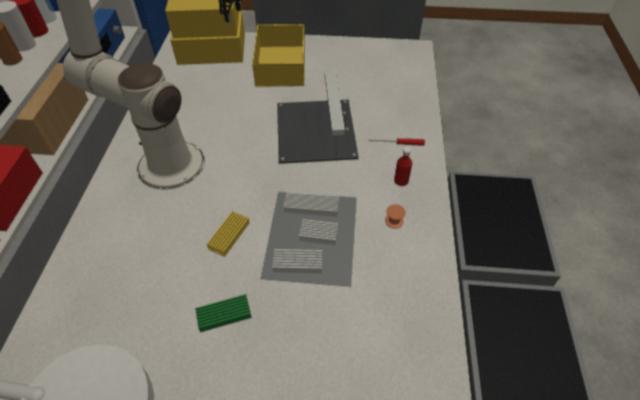

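View pics/wrist0.png

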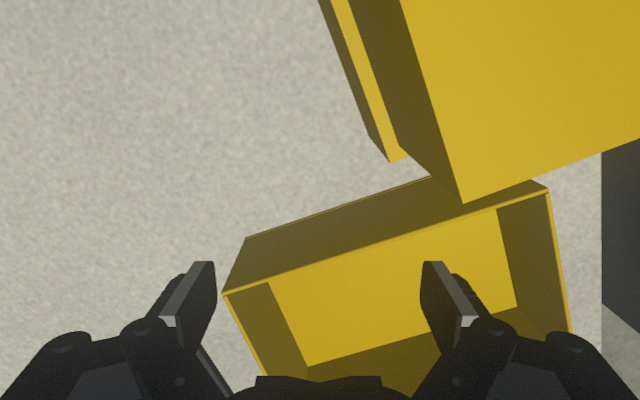

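The top view shows three grey sinks on the mat: (345,205) is the longest, (375,194) the shortest and (407,209) the middle one. The yellow (385,274) and green (461,260) pieces are decoys. I'll measure the lengths to confirm this.

```bash
cat > H.py <<'E'
import numpy as np,cv2
def cloud(d,K,T):
    v,u=np.mgrid[0:d.shape[0],0:d.shape[1]]
    P=np.stack([(u-K[0,2])/K[0,0]*d,(v-K[1,2])/K[1,1]*d,d,np.ones_like(d)],-1)
    W=(P@np.array(T).T)[...,:3]; W[d<=0]=np.nan
    return W
def rect(P): # min area rect in xy: centre, (long,short), angle of long axis
    (c,(w,h),a)=cv2.minAreaRect((P[:,:2]*1000).astype(np.float32))
    a=np.deg2rad(a)
    if w<h: w,h=h,w; a+=np.pi/2
    a=(a+np.pi/2)%np.pi-np.pi/2
    return np.array(c)/1000,(w,h),a
E
python3 - <<'E'
from H import *
z=np.load('top0.npz'); W=cloud(z['d'],z['K'],z['T']); im=z['im']
print("bench z",np.nanmedian(W[300:330,200:250,2]))
m=((W[...,2]>0.018)&(W[...,2]<0.06)).astype(np.uint8)
m[:, :320]=0; m[:150]=0;m[255:]=0;m[:,430:]=0
n,l,s,c=cv2.connectedComponentsWithStats(m)
for i in range(1,n):
    if s[i,4]>50:
        P=W[l==i]; print(s[i],rect(P),np.median(P[:,2]))
m=((W[...,2]>0.006)&(W[...,2]<0.02)).astype(np.uint8); m[:,:180]=0;m[:,300:]=0;m[:160]=0;m[270:]=0
n,l,s,c=cv2.connectedComponentsWithStats(m)
for i in range(1,n):
    if s[i,4]>50: P=W[l==i]; print('bed',s[i],rect(P),np.median(P[:,2]))
m=((W[...,2]>0.12)&(W[...,2]<0.17)).astype(np.uint8); m[:,:160]=0;m[:,300:]=0;m[:160]=0;m[270:]=0
n,l,s,c=cv2.connectedComponentsWithStats(m)
for i in range(1,n):
    if s[i,4]>50: P=W[l==i]; print('bar',s[i],rect(P),np.median(P[:,2]))
big=cv2.resize(im[150:290,160:480],None,fx=2.5,fy=2.5,interpolation=cv2.INTER_CUBIC)
cv2.imwrite('pics/topcrop.png',big)
E
```

```text
bench z 0.0003203670278776327
[366 179   5  32 112] (array([ 0.53853857, -0.23484857]), (109.95978546142578, 14.407713890075684), np.float64(-0.058969177595134425)) 0.03107460077448687
[374 179   2  32  51] (array([ 0.53699561, -0.25715704]), (107.3043441772461, 4.124441623687744), np.float64(-0.045813428126251665)) 0.03127505735022451
[377 179   7  33 152] (array([ 0.53529852, -0.27557925]), (111.23865509033203, 21.969661712646484), np.float64(-0.04675725241657602)) 0.031235372783858795
[338 181   2  50  58] (array([ 0.50289722, -0.13282486]), (167.71348571777344, 3.519740581512451), np.float64(-0.018434933697746736)) 0.032301914819352295
[341 181   2  50  70] (array([ 0.50302063, -0.14216489]), (169.3961181640625, 3.9944138526916504), np.float64(-0.03372360888367343)) 0.032342991249730724
[343 181   5  50 125] (array([ 0.50354584, -0.15454811]), (170.89244079589844, 13.519308090209961), np.float64(-0.031406126103086685)) 0.03229374914920524
[349 181   5  49 147] (array([ 0.50322562, -0.17494209]), (165.29165649414062, 13.827279090881348), np.float64(-0.02517832389393604)) 0.03208754198204966
[396 188  23  43 558] (array([ 0.4851925 , -0.36564102]), (141.03001403808594, 61.70530700683594), np.float64(0.05669257849846909)) 0.030759122128432348
bed [ 189  167  104   97 5957] (array([0.48386569, 0.21185378]), (328.1094970703125, 283.31414794921875), np.float64(-1.4086395272999823)) 0.01198007963283576
bar [ 178  176  101   31 1369] (array([0.54663171, 0.22104854]), (320.61444091796875, 42.33476257324219), np.float64(-1.4092052992288124)) 0.14643623663287597
```

View pics/topcrop.png

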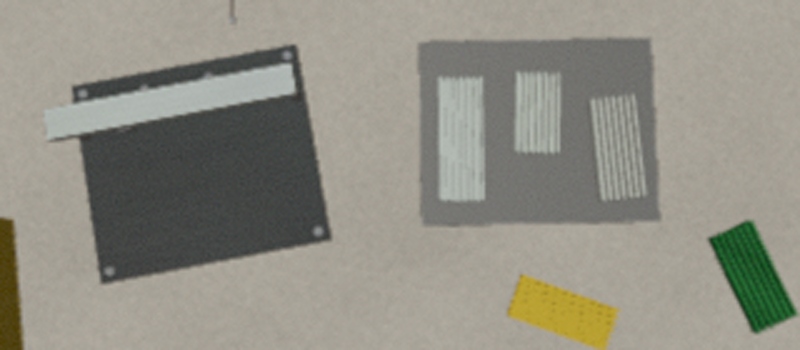

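The measured sinks are 110, 170 and 141 x 62 mm, so the target is the one at top px (407,209). It is centred at (0.485, -0.366) with yaw 0.057. The fixture yaw is about 0.162, and the bed and the bar give origins that agree to about 1.5 mm. Next I'll check reachability.

```bash
cat >> H.py <<'E'
from scipy.spatial.transform import Rotation as Ro
FA=0.162; FO=np.array([0.5555,0.2330,0.0])
FR=Ro.from_euler('z',FA).as_matrix()
def F(x,y,z): return FO+FR@(np.array([x,y,z])/1000)
def Fi(p): return (FR.T@(np.array(p)-FO))*1000
def tool(jaw,down):
    y=np.array(down,float);y/=np.linalg.norm(y); z=np.array(jaw,float); z-=y*(z@y); z/=np.linalg.norm(z)
    return Ro.from_matrix(np.stack([np.cross(y,z),y,z],1)).as_rotvec()
def lean(deg,s=1): # tip forward to +fx, jaws along fy
    l=np.deg2rad(deg); return tool(s*FR[:,1], FR@np.array([np.sin(l),0,-np.cos(l)]))
SC=np.array([0.4852,-0.3656]); SA=0.0567
E
python3 - <<'E'
from H import *
from rig import ik,sensors
z=np.load('wrist0.npz'); R=Ro.from_rotvec(sensors.current_ee_rot()).as_matrix()
print("cam in tool",R.T@(z['T'][:3,3]-np.array(sensors.current_tcp_pos())),"\njaw",R[:,2], "tool x",R[:,0])
d=[0,0,-1]
for s in (1,-1):
    j=s*np.array([-np.sin(SA),np.cos(SA),0])
    print('pick',s,ik([*SC,0.01],tool(j,d)), ik([*SC,0.18],tool(j,d)))
    print('place',s,ik(F(-105,-6,22),tool(s*FR[:,0],d)),ik(F(-105,-6,190),tool(s*FR[:,0],d)))
    for L in (35,45):
        print('push',s,L,[None if (q:=ik(F(*p),lean(L,s))) is None else np.round(q,2).tolist() for p in ((-190,-6,60),(-190,-6,22),(-32,-6,22),(-15,-100,25))], 'toolx',Ro.from_rotvec(lean(L,s)).as_matrix()[:,0])
E
```

```text
cam in tool [-0.08138964 -0.14249329  0.0009562 ] 
jaw [ 0.24529567  0.96944722 -0.00145675] tool x [ 9.69448084e-01 -2.45296372e-01 -3.21418884e-04]
pick 1 [-8.44403182e-01  5.00123887e-01  1.64260666e+00 -4.44089210e-16
  9.98862112e-01 -2.47189951e+00] [-8.44403182e-01  2.82446142e-01  1.55545705e+00 -4.44089210e-16
  1.30368946e+00 -2.47189951e+00]
place 1 [ 1.91935694e-01  2.45340435e-01  1.95648204e+00 -4.44089210e-16
  9.39770177e-01  2.99356936e-02] [ 1.91935694e-01 -3.75471550e-03  1.85249825e+00 -4.44089210e-16
  1.29284912e+00  2.99356936e-02]
push 1 35 [[0.23, -0.46, 2.63, -0.1, 0.36, -1.42], [0.23, -0.29, 2.63, -0.19, 0.2, -1.33], None, [-0.04, 0.13, 2.24, 0.6, 0.21, -2.33]] toolx [0.80842662 0.13212295 0.57357644]
push 1 45 [None, None, None, [-0.07, 0.14, 2.34, 2.17, 0.2, 2.37]] toolx [0.6978484  0.11405091 0.70710678]
pick -1 [-0.84440318  0.50012389  1.64260666  0.          0.99886211  0.66969314] [-0.84440318  0.28244614  1.55545705  0.          1.30368946  0.66969314]
place -1 None None
push -1 35 [[0.23, -0.46, 2.63, -0.1, 0.36, 1.72], [0.23, -0.29, 2.63, -0.19, 0.2, 1.81], None, [-0.04, 0.13, 2.24, 0.6, 0.21, 0.81]] toolx [-0.80842662 -0.13212295 -0.57357644]
push -1 45 [None, None, None, [-0.07, 0.14, 2.34, 2.17, 0.2, -0.77]] toolx [-0.6978484  -0.11405091 -0.70710678]
```

Run:
```python
from H import *
from rig import ik,sensors
for L in (15,20,25,30,35,40):
    for y in (-6,-100):
      print(L,y,[(x,zz) if (q:=ik(F(x,y,zz),lean(L,1))) is None else (x,zz,np.round(q,2).tolist()) for x in (-165,-100,-60,-32,-15) for zz in (24,)])
# tilt within different azimuths: lean direction toward robot base
```

```text
15 -6 [(-165, 24, [0.2, -0.07, 2.32, -0.02, 0.63, -1.52]), (-100, 24, [0.2, 0.1, 2.15, -0.02, 0.63, -1.52]), (-60, 24, [0.19, 0.19, 2.05, -0.01, 0.64, -1.53]), (-32, 24, [0.19, 0.25, 1.97, -0.01, 0.66, -1.53]), (-15, 24, [0.19, 0.29, 1.93, -0.01, 0.67, -1.53])]
15 -100 [(-165, 24, [-0.08, -0.14, 2.38, 0.1, 0.65, -1.88]), (-100, 24, [-0.04, 0.05, 2.21, 0.09, 0.63, -1.83]), (-60, 24, [-0.02, 0.15, 2.1, 0.08, 0.64, -1.81]), (-32, 24, [-0.01, 0.21, 2.02, 0.07, 0.65, -1.79]), (-15, 24, [-0.0, 0.25, 1.97, 0.07, 0.66, -1.78])]
20 -6 [(-165, 24, [0.21, -0.12, 2.39, -0.03, 0.52, -1.5]), (-100, 24, [0.2, 0.05, 2.22, -0.03, 0.52, -1.51]), (-60, 24, [0.2, 0.15, 2.12, -0.02, 0.53, -1.52]), (-32, 24, [0.19, 0.21, 2.04, -0.02, 0.54, -1.52]), (-15, 24, [0.19, 0.25, 2.0, -0.02, 0.55, -1.52])]
20 -100 [(-165, 24, [-0.1, -0.2, 2.45, 0.17, 0.55, -1.96]), (-100, 24, [-0.05, -0.0, 2.28, 0.14, 0.53, -1.9]), (-60, 24, [-0.03, 0.1, 2.17, 0.13, 0.53, -1.86]), (-32, 24, [-0.02, 0.17, 2.09, 0.12, 0.54, -1.84]), (-15, 24, [-0.01, 0.21, 2.04, 0.11, 0.55, -1.83])]
25 -6 [(-165, 24, [0.21, -0.16, 2.45, -0.05, 0.42,
[... 801 characters left out ...]
100, 24, [-0.08, -0.07, 2.41, 0.4, 0.32, -2.16]), (-60, 24, [-0.06, 0.04, 2.3, 0.36, 0.31, -2.11]), (-32, 24, [-0.04, 0.11, 2.22, 0.33, 0.31, -2.07]), (-15, 24, [-0.03, 0.15, 2.18, 0.32, 0.31, -2.04])]
35 -6 [(-165, 24, [0.22, -0.21, 2.57, -0.19, 0.18, -1.34]), (-100, 24), (-60, 24), (-32, 24), (-15, 24)]
35 -100 [(-165, 24, [-0.18, -0.35, 2.66, 0.68, 0.31, -2.51]), (-100, 24, [-0.1, -0.09, 2.47, 0.73, 0.23, -2.51]), (-60, 24, [-0.07, 0.02, 2.36, 0.69, 0.21, -2.44]), (-32, 24, [-0.05, 0.1, 2.28, 0.64, 0.2, -2.38]), (-15, 24, [-0.04, 0.14, 2.24, 0.61, 0.2, -2.34])]
40 -6 [(-165, 24), (-100, 24), (-60, 24), (-32, 24), (-15, 24)]
40 -100 [(-165, 24), (-100, 24), (-60, 24), (-32, 24), (-15, 24)]
```

Run:
```python
from H import *
from rig import ctrl,ik,sensors,optics
o=tool(-np.array([-np.sin(SA),np.cos(SA),0]),[0,0,-1])
ctrl.move_ptp([*SC,0.20],o); print(sensors.current_t())
im,d=optics.grab_frame("wrist"); cv2.imwrite("pics/pick_w.png",im)
i=optics.camera_info("wrist"); np.savez("w1.npz",im=im,d=d,K=i["camera_matrix"],T=i["world_from_camera"])
W=cloud(d,i["camera_matrix"],i["world_from_camera"])
m=((W[...,2]>0.024)&(W[...,2]<0.045)).astype(np.uint8)
m=cv2.morphologyEx(m,cv2.MORPH_CLOSE,np.ones((15,15)))
n,l,s,c=cv2.connectedComponentsWithStats(m)
for k in range(1,n):
    if s[k,4]>800:
        P=W[l==k]; P=P[(P[:,2]>.024)&(P[:,2]<.045)]; print(s[k],rect(P),np.median(P[:,2]))
```

```text
3.5833
[   21    23   104   203 14987] (array([ 0.50543289, -0.15119276]), (170.64590454101562, 62.344886779785156), np.float64(-0.018273546135687546)) 0.03199598830099043
[ 158   26   79  142 9928] (array([ 0.53877039, -0.25723169]), (110.27456665039062, 60.88998031616211), np.float64(-0.060047491520506924)) 0.0325002414597505
[  284    86    72   153 10319] (array([ 0.48711209, -0.36513013]), (140.32901000976562, 60.11910629272461), np.float64(0.05885843170567884)) 0.03294828240145092
[ 196  323  106   65 3905] (array([ 0.25979724, -0.29707175]), (108.02542114257812, 62.601619720458984), np.float64(1.198605050228382)) 0.029179725308455695
```

View pics/pick_w.png

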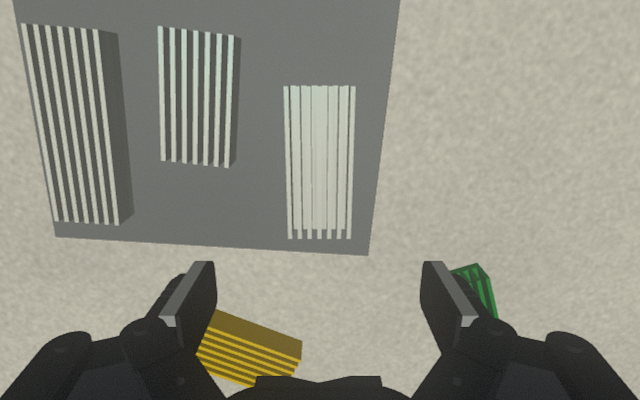

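This enlarged wrist view confirms the target. The plain sink at px (320,162) measures 140.3 x 60.1 mm, and the neighbours at (198,97) and (75,125) measure 110 and 171 mm. The yellow and green pieces are not meant. I'll pick the 140 mm one.

Run:
```python
from H import *
from rig import ctrl,ik,sensors,optics
c=[.4867,-.3653]; a=.058
o=tool(-np.array([-np.sin(a),np.cos(a),0]),[0,0,-1])
ctrl.line_to([*c,0.06],o,velocity=0.2)
ctrl.line_to([*c,0.010],velocity=0.08)
print(sensors.current_t(),sensors.current_wrist_force())
ctrl.close_gripper(50)
print(sensors.current_t(),sensors.current_width(),sensors.current_wrist_force())
ctrl.line_to([*c,0.05],velocity=0.08)
ctrl.line_to([*c,0.19],velocity=0.25)
print(sensors.current_t(),sensors.current_width(),sensors.current_wrist_force())
im,d=optics.grab_frame("wrist"); cv2.imwrite("pics/held_w.png",im)
```

```text
5.2583 [ 0.54554931 -0.11533315  0.14788758]
5.6167 0.05916157312128608 [-0.6181643  -0.01729873  4.47610179]
6.975 0.058513976797114224 [-0.45748863  1.32206187 -3.68258526]
```

View pics/held_w.png

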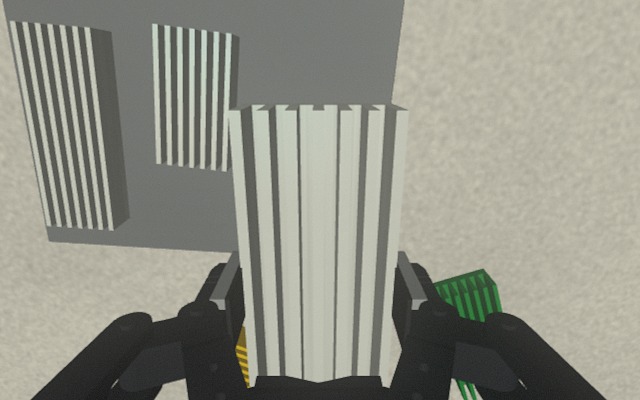

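The sink is held square at px (318,240), opening 59 mm and weight about 4 N. Now I'll place it on the bed in front of the bar.

Run:
```python
from H import *
from rig import ctrl,ik,sensors,optics
o=tool(FR[:,0],[0,0,-1])
ctrl.move_ptp(F(-105,-4,190),o); print(sensors.current_t(),Fi(sensors.current_tcp_pos()))
ctrl.line_to(F(-105,-4,40),o,velocity=0.2)
f0=np.array(sensors.current_wrist_force())
z=24
ctrl.line_to(F(-105,-4,z),o,velocity=0.08)
while z>17:
    f=np.array(sensors.current_wrist_force())-f0
    print(z,f.round(1))
    if f[2]>3: break
    z-=1; ctrl.line_to(F(-105,-4,z),o,velocity=0.05)
ctrl.gripper_open(); print(sensors.current_t(),sensors.current_width())
ctrl.line_to(F(-105,-4,130),o,velocity=0.25)
im,d=optics.grab_frame("wrist"); cv2.imwrite("pics/placed_w.png",im)
i=optics.camera_info("wrist"); np.savez("w2.npz",im=im,d=d,K=i["camera_matrix"],T=i["world_from_camera"])
im,d=optics.grab_frame("top"); i=optics.camera_info("top"); np.savez("t2.npz",im=im,d=d,K=i["camera_matrix"],T=i["world_from_camera"])
cv2.imwrite("pics/placed_t.png",cv2.resize(im[150:290,160:480],None,fx=2.5,fy=2.5,interpolation=cv2.INTER_CUBIC))
```

```text
9.1 [-104.57416231   -4.76022573  190.06652307]
24 [-0.6 -0.1 -0.8]
23 [-0.2 -0.1 -0.5]
22 [ 0.5  1.  -0.6]
21 [ 0.5 -0.3  0.6]
20 [ 0.4  0.5 -0.1]
19 [-4.6 -0.8 10.7]
11.9833 0.08545759777039633
```

View pics/placed_w.png

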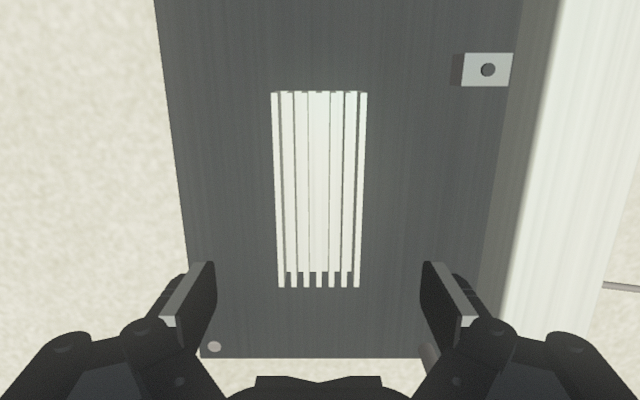

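View pics/placed_t.png

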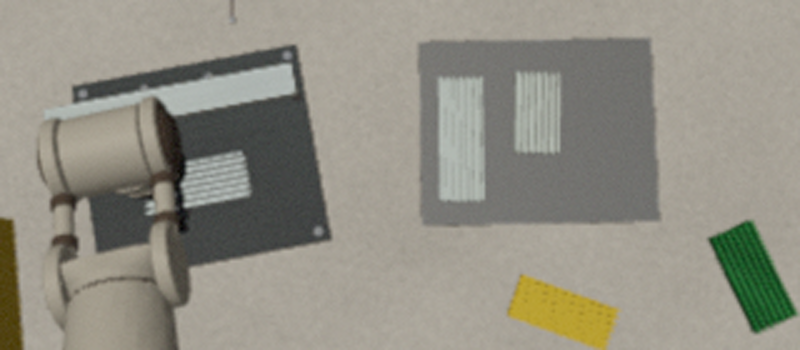

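The sink is flat, fins up, on bare bed at wrist px (318,190). The end stop is at (487,70), with its sink-side face at about row 86. I'll measure the sink against the stop in this one view.

Run:
```python
from H import *
z=np.load('w2.npz'); W=cloud(z['d'],z['K'],z['T'])
FW=(W-FO)@FR*1000
def show(name,box,lo,hi):
    u0,v0,u1,v1=box; P=FW[v0:v1,u0:u1].reshape(-1,3); P=P[(P[:,2]>lo)&(P[:,2]<hi)]
    c,s,a=rect(P/1000); print(name,len(P),(c*1000).round(1),np.round(s,1),round(a,4),'min',P.min(0).round(1),'max',P.max(0).round(1), np.median(P[:,2]))
show('sink',(255,80,380,300),34,50)
show('stop',(455,40,516,95),28,42)
# bed edges
P=FW[330:375,200:420].reshape(-1,3);P=P[(P[:,2]>7)&(P[:,2]<16)];print('bed ymin',P[:,1].min())
P=FW[50:250,150:260].reshape(-1,3);P=P[(P[:,2]>7)&(P[:,2]<16)];print('bed xmin',P[:,0].min(), 'bedz',np.median(P[:,2]))
P=FW[0:380,500:640].reshape(-1,3);P=P[(P[:,2]>135)&(P[:,2]<160)];print('bar x',np.percentile(P[:,0],[0,1,50,99]),len(P))
```

```text
sink 8730 [-105.    -3.3] [139.9  60.2] -1.5706 min [-135.1  -73.2   34. ] max [-74.9  66.7  43.2] 40.68076155632299
stop 1704 [ 1.  80.4] [31.  19.9] -0.0046 min [-14.5  70.5  28. ] max [16.6 90.4 37.5] 32.53572325304133
bed ymin -169.79378093491107
bed xmin -213.98687235659355 bedz 10.979991996484138
bar x [-29.97921773 -29.22145377 -13.69636328   9.47146678] 36761
```

Run:
```python
from H import *
from rig import ctrl,ik,sensors,optics
o=lean(30)
y=-3.3
ctrl.move_ptp(F(-178,y,95),o); print(sensors.current_t(),sensors.current_qpos().round(2) if hasattr(sensors.current_qpos(),'round') else sensors.current_qpos())
ctrl.line_to(F(-172,y,17),o,velocity=0.15)
f0=np.array(sensors.current_wrist_force()); print('f0',f0.round(1))
for x in (-150,-130,-110,-90,-75,-62):
    ctrl.line_to(F(x,y,17),o,velocity=0.08)
    f=FR.T@(np.array(sensors.current_wrist_force())-f0); print(x,f.round(1),sensors.current_t())
    if abs(f[0])>15: break
im,d=optics.grab_frame("wrist"); cv2.imwrite("pics/push1_w.png",im)
i=optics.camera_info("wrist"); np.savez("w3.npz",im=im,d=d,K=i["camera_matrix"],T=i["world_from_camera"])
im,d=optics.grab_frame("side"); cv2.imwrite("pics/push1_s.png",cv2.resize(im[50:200,220:420],None,fx=4,fy=4,interpolation=cv2.INTER_CUBIC))
```

```text
14.0167 [ 0.23 -0.47  2.52 -0.06  0.57 -1.46]
f0 [ 0.9 -0.1  1.1]
-150 [-0.6  0.6 -2. ] 15.1167
-130 [-1.5  0.4 -1.3] 15.5167
-110 [-1.7 -0.6 -1.3] 15.9167
-90 [-0.4  0.1 -0.9] 16.3167
-75 [-1.3  0.  -1.9] 16.6583
-62 [-0.8  0.3 -1.5] 16.975
```

View pics/push1_w.png

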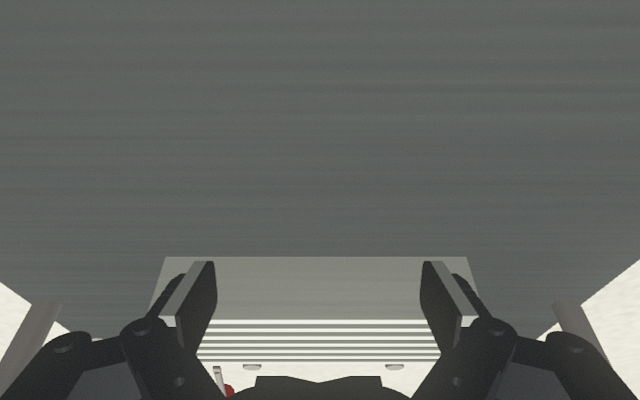

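View pics/push1_s.png

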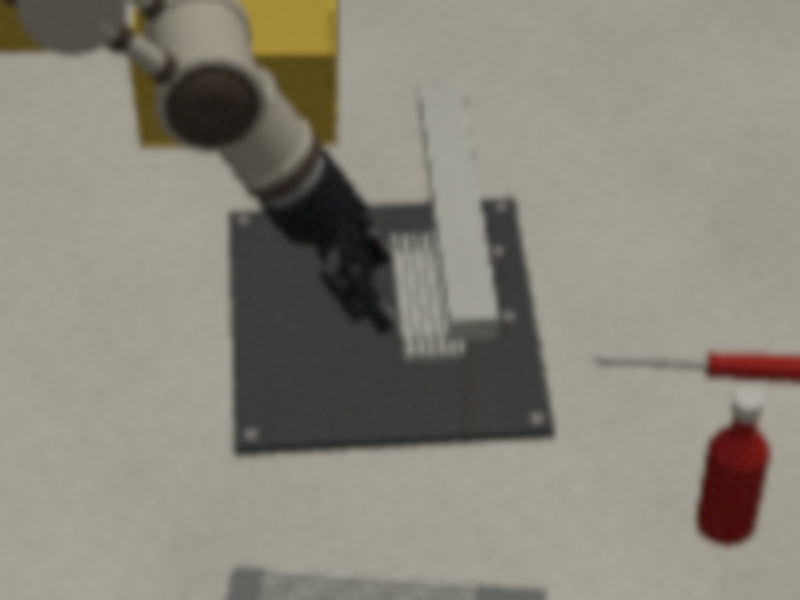

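The fingers push the near face evenly (face at rows 256–320). The dowels show beyond it at px (252,366) and (395,366), and there is clear room below the bar. I'll measure the face position.

```bash
cat >> H.py <<'E'
def fx(npz):
    z=np.load(npz); return (cloud(z['d'],z['K'],z['T'])-FO)@FR*1000
E
python3 - <<'E'
from H import *
W=fx('w3.npz')
for u in (225,320,410):
    P=W[265:312,u-6:u+6].reshape(-1,3); P=P[P[:,2]>15]; print(u,np.median(P,0).round(1),P[:,2].min(),P[:,2].max())
P=W[258:300,130:500].reshape(-1,3); P=P[(P[:,2]>16)&(P[:,2]<40)&(np.abs(P[:,0]+58)<12)]; print('y',np.percentile(P[:,1],[0,1,99,100]), P[:,0].mean())
print(W[366,252],W[366,395])
E
```

```text
225 [-59.2 -43.4  27.7] 15.886832022936153 38.33693600109273
320 [-59.1  -2.1  27.8] 15.933290295580907 38.48759567445309
410 [-59.2  37.4  27.9] 15.856023632408535 38.89195975497888
y [-73.82345966 -72.42615088  65.30381828  67.09621193] -59.35711982953918
[ 34.62427528 -43.66723848  33.44900227] [nan nan nan]
```

Run:
```python
from H import *
from rig import ctrl,ik,sensors,optics
o=lean(30)
ctrl.line_to(F(-85,-3.3,24),o,velocity=0.15)
ctrl.line_to(F(-85,-106,24),o,velocity=0.25)
ctrl.close_gripper(20)
ctrl.line_to(F(-36,-106,24),o,velocity=0.1)
f0=np.array(sensors.current_wrist_force()); print('f0',f0.round(1),sensors.current_width(),sensors.current_t())
y=-96
hit=None
while y<-70:
    ctrl.line_to(F(-36,y,24),o,velocity=0.05)
    f=FR.T@(np.array(sensors.current_wrist_force())-f0); print(y,f.round(1),Fi(sensors.current_tcp_pos()).round(1))
    if f[1]<-6: break
    y+=1
print(sensors.current_t())
im,d=optics.grab_frame("wrist"); cv2.imwrite("pics/py_w.png",im)
i=optics.camera_info("wrist"); np.savez("w4.npz",im=im,d=d,K=i["camera_matrix"],T=i["world_from_camera"])
```

```text
f0 [ 0.1 -0.   0.6] 0.00011326311702370612 19.5583
-96 [-0.  -0.5 -0.4] [-36.6 -95.8  23.8]
-95 [-0.6 -0.3 -0.6] [-36.  -95.2  24. ]
-94 [ 0.4 -0.3 -1. ] [-36. -94.  24.]
-93 [-0.8 -0.1  0.3] [-36.  -92.9  24. ]
-92 [ 0.1  0.4 -0.4] [-36.  -91.9  24. ]
-91 [ 0.3  0.2 -1.8] [-36.  -90.9  24. ]
-90 [-1.  -0.8 -1.4] [-36.  -89.9  24. ]
-89 [-0.7  0.5 -0.1] [-36.  -88.9  24. ]
-88 [ 0.3 -0.5 -1.4] [-35.9 -88.1  24. ]
-87 [-0.1 -1.2 -0.2] [-36.  -87.1  24. ]
-86 [-1.6 -1.8 -0.1] [-36. -86.  24.]
-85 [-0.1 -2.1 -1.9] [-36.  -84.9  24. ]
-84 [-0.7 -2.1 -0.6] [-36.  -83.9  24. ]
-83 [-2.7 -5.5 -0.5] [-36.  -83.4  24. ]
-82 [ -3.  -11.8   0.7] [-35.9 -83.2  24. ]
23.4083
```

View pics/py_w.png

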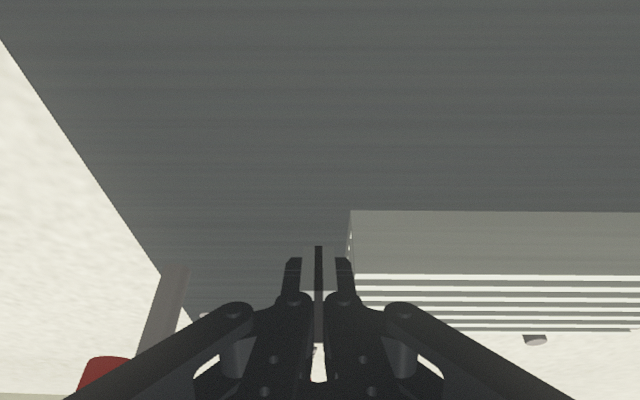

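The right finger is on the sink's end at px (352,240), and the sink touches the stop: force rises sharply at TCP y about -83.3. Now the two-finger push home onto the dowels.

Run:
```python
from H import *
from rig import ctrl,ik,sensors,optics
o=lean(30)
ctrl.line_to(F(-36,-95,24),o,velocity=0.1)
ctrl.line_to(F(-88,-95,20),o,velocity=0.2)
ctrl.gripper_open()
ctrl.line_to(F(-80,0,17),o,velocity=0.25)
f0=np.array(sensors.current_wrist_force()); print('f0',f0.round(1),sensors.current_t())
for x in [-60,-45,-38]+list(np.arange(-36,-27,0.7)):
    ctrl.line_to(F(x,0.3,17),o,velocity=0.05)
    f=FR.T@(np.array(sensors.current_wrist_force())-f0); print(round(x,1),f.round(1),Fi(sensors.current_tcp_pos()).round(1))
    if f[0]<-12: break
print(sensors.current_t())
im,d=optics.grab_frame("wrist"); cv2.imwrite("pics/px_w.png",im)
i=optics.camera_info("wrist"); np.savez("w5.npz",im=im,d=d,K=i["camera_matrix"],T=i["world_from_camera"])
W=fx('w5.npz')
for u in (225,320,410):
    P=W[265:312,u-6:u+6].reshape(-1,3); P=P[P[:,2]>16]; print(u,np.median(P,0).round(1))
P=W[258:300,130:500].reshape(-1,3); P=P[(P[:,2]>16)&(P[:,2]<40)&(np.abs(P[:,0]+30)<6)]; print('y',np.percentile(P[:,1],[0,1,99,100]), P[:,0].mean())
```

```text
f0 [ 0.4 -1.   1.1] 25.675
-60 [-0.4  1.5 -1. ] [-59.7   0.2  17. ]
-45 [-0.1  1.  -0.9] [-44.7   0.3  17.2]
-38 [ 0.1  1.1 -1. ] [-37.7   0.3  17.2]
-36.0 [-1.7  2.  -0.8] [-36.2   0.3  16.9]
-35.3 [-3.5  1.8  1.1] [-35.6   0.3  16.8]
-34.6 [-3.1  1.1 -0.3] [-34.7   0.3  16.9]
-33.9 [-3.   1.6 -0.7] [-33.9   0.3  16.9]
-33.2 [-2.1  1.1 -1.1] [-33.1   0.3  17. ]
-32.5 [-1.7  1.8 -2.1] [-32.4   0.3  17. ]
-31.8 [-1.6  0.5 -1.6] [-31.7   0.3  17. ]
-31.1 [-1.6  1.2 -3.4] [-31.    0.3  17. ]
-30.4 [-1.   1.7 -2.4] [-30.3   0.3  17. ]
-29.7 [-3.   1.  -0.1] [-29.9   0.3  16.9]
-29.0 [-8.7  1.1  4.5] [-29.7   0.3  16.8]
-28.3 [-15.   -0.7  10.3] [-29.6   0.3  16.6]
29.9667
225 [-27.9 -39.4  28. ]
320 [-27.8   1.6  28. ]
410 [-27.9  40.7  28. ]
y [-70.07851577 -68.4046834   69.47653037  71.08941104] -27.955839239492754
```

View pics/px_w.png

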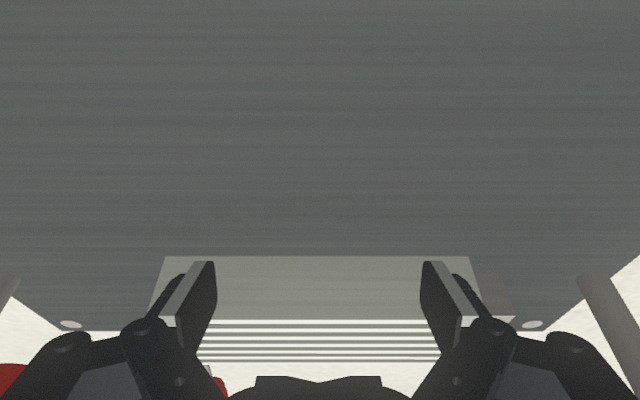

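The sink is aligned: near face equal at three points, and force built up against the dowels. The dowels are hidden behind the sink, and the end stop shows at px (495,297). I'll retreat, recheck the stop contact by touch with a slightly larger lean, then give a final seating push.

Run:
```python
from H import *
from rig import ctrl,ik,sensors,optics
o=lean(30); o2=lean(34)
ctrl.line_to(F(-85,0.3,20),o,velocity=0.2)
ctrl.line_to(F(-85,-100,24),o2,velocity=0.25)
ctrl.close_gripper(20)
ctrl.line_to(F(-28,-100,24),o2,velocity=0.1)
f0=np.array(sensors.current_wrist_force()); print('f0',f0.round(1),sensors.current_t(),sensors.current_qpos())
for y in [-92,-88]+list(np.arange(-86,-74,0.7)):
    ctrl.line_to(F(-28,y,24),o2,velocity=0.05)
    f=FR.T@(np.array(sensors.current_wrist_force())-f0); print(round(y,1),f.round(1),Fi(sensors.current_tcp_pos()).round(1))
    if f[1]<-9: break
print(sensors.current_t())
im,d=optics.grab_frame("wrist"); cv2.imwrite("pics/py2_w.png",im)
```

```text
f0 [ 0.8  0.5 -0.8] 32.975 [-0.04732132  0.10707086  2.26081904  0.55152231  0.22407551 -2.28556786]
-92 [-1.7 -0.2  0.4] [-28.7 -91.7  23.7]
-88 [ 0.  -0.7  1. ] [-28.2 -88.   24. ]
-86.0 [-1.1 -0.5  0.6] [-28. -86.  24.]
-85.3 [-0.8  0.5  0.8] [-28.  -85.3  24. ]
-84.6 [-0.8 -0.5  1.7] [-28.  -84.5  24. ]
-83.9 [-1.4 -0.5  1.4] [-28.  -83.9  24. ]
-83.2 [-0.6 -1.4  1. ] [-27.9 -83.2  24. ]
-82.5 [-2.  -4.1  0.8] [-27.9 -82.7  24. ]
-81.8 [-1.8 -6.1  1. ] [-27.8 -82.3  24.1]
-81.1 [-3.  -9.4  0.5] [-27.8 -82.1  24.1]
35.5333
```

View pics/py2_w.png

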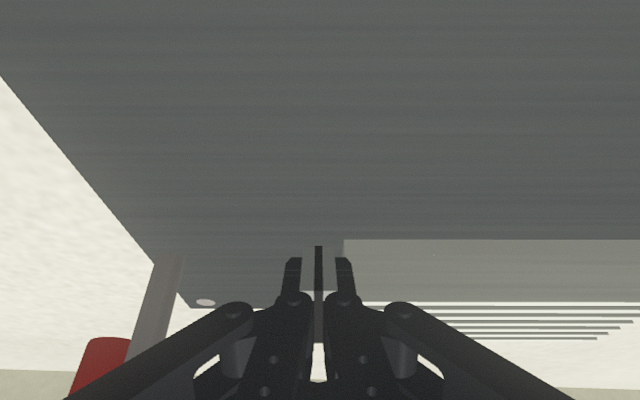

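The end is firm against the stop: contact starts at about -83 with a stiff rise. Next comes the final x seating, then retreat and inspect.

Run:
```python
from H import *
from rig import ctrl,ik,sensors,optics
o=lean(30); o2=lean(34)
ctrl.line_to(F(-28,-94,24),o2,velocity=0.1)
ctrl.line_to(F(-85,-95,22),o,velocity=0.2)
ctrl.gripper_open()
ctrl.line_to(F(-75,0,17),o,velocity=0.25)
f0=np.array(sensors.current_wrist_force()); print('f0',f0.round(1),sensors.current_t())
for x in [-45,-34]+list(np.arange(-32.5,-25,0.7)):
    ctrl.line_to(F(x,0,17),o,velocity=0.05)
    f=FR.T@(np.array(sensors.current_wrist_force())-f0); print(round(x,1),f.round(1),Fi(sensors.current_tcp_pos()).round(1))
    if f[0]<-14: break
ctrl.line_to(F(-32,0,18),o,velocity=0.03)
ctrl.line_to(F(-110,0,30),o,velocity=0.2)
im,d=optics.grab_frame("wrist"); cv2.imwrite("pics/fin_w.png",im)
i=optics.camera_info("wrist"); np.savez("w6.npz",im=im,d=d,K=i["camera_matrix"],T=i["world_from_camera"])
print(sensors.current_t())
```

```text
f0 [ 0.2  0.6 -0.2] 37.8083
-45 [-1.2 -0.9  0.7] [-45.3   0.   16.7]
-34 [-0.6 -0.7  0.6] [-33.5  -0.   17.2]
-32.5 [-0.4 -0.7 -0.4] [-32.5  -0.   17. ]
-31.8 [-0.6 -0.2 -0.3] [-31.8  -0.   17. ]
-31.1 [ 0.3 -0.7 -0.1] [-31.1   0.   17. ]
-30.4 [0.2 0.1 0.4] [-30.3  -0.   17. ]
-29.7 [-2.2 -1.3  1.5] [-30.   -0.   16.8]
-29.0 [-6.2 -0.9  5. ] [-29.8   0.   16.6]
-28.3 [-9.1 -0.1  6.7] [-29.7   0.   16.2]
-27.6 [-11.6  -1.    8.5] [-29.7   0.1  15.9]
-26.9 [-15.3  -2.3  10.2] [-29.6   0.1  15.5]
42.0917
```

View pics/fin_w.png

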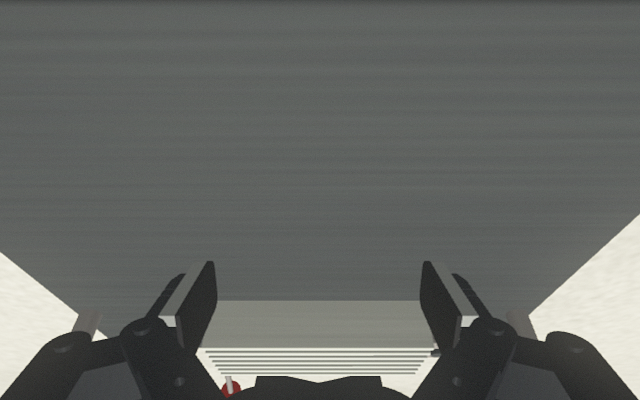

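Run:
```python
from H import *
from rig import ctrl,ik,sensors,optics
o=lean(30)
ctrl.line_to(F(-170,0,95),o,velocity=0.25)
ctrl.move_ptp(F(-130,40,120),tool(FR[:,0],[0,0,-1]))
im,d=optics.grab_frame("wrist"); cv2.imwrite("pics/chk_w.png",im)
i=optics.camera_info("wrist"); np.savez("w7.npz",im=im,d=d,K=i["camera_matrix"],T=i["world_from_camera"])
ctrl.move_j([1.113,0.158,1.597,0,1.386,-0.21])
for n in ("top","side"):
    im,d=optics.grab_frame(n); i=optics.camera_info(n); np.savez(n+"7.npz",im=im,d=d,K=i["camera_matrix"],T=i["world_from_camera"])
    c=im[150:290,160:480] if n=="top" else im[60:300,200:450]
    cv2.imwrite(f"pics/chk_{n}.png",cv2.resize(c,None,fx=2.5,fy=2.5,interpolation=cv2.INTER_CUBIC))
print(sensors.current_t())
a,b=np.load('top0.npz')['im'].astype(int),np.load('top7.npz')['im'].astype(int)
df=(np.abs(a-b).max(2)>40).astype(np.uint8); n,l,s,c=cv2.connectedComponentsWithStats(df)
print([x.tolist() for x in s[1:] if x[4]>15])
W=fx('w7.npz'); P=W.reshape(-1,3)
for nm,lo,hi,xr,yr in (('stop',28,42,(-20,25),(60,100)),('sink',36,46,(-45,40),(-80,66))):
    Q=P[(P[:,2]>lo)&(P[:,2]<hi)&(P[:,0]>xr[0])&(P[:,0]<xr[1])&(P[:,1]>yr[0])&(P[:,1]<yr[1])]
    print(nm,len(Q),Q.min(0).round(1) if len(Q) else '',Q.max(0).round(1) if len(Q) else '')
```

```text
45.775
[[402, 189, 6, 41, 54], [407, 189, 5, 34, 42], [397, 190, 5, 40, 56], [400, 191, 5, 39, 55], [212, 193, 42, 13, 219]]
stop 2645 [-19.2  60.   28. ] [23.3 90.7 42. ]
sink 11307 [-28.7 -69.   36. ] [33.1 66.  44.1]
```

View pics/chk_w.png

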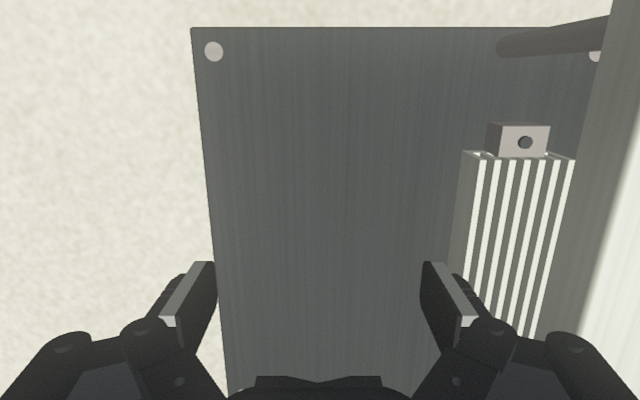

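View pics/chk_top.png

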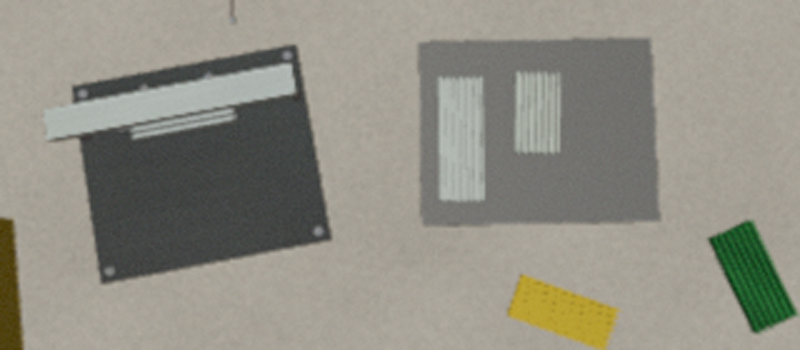

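View pics/chk_side.png

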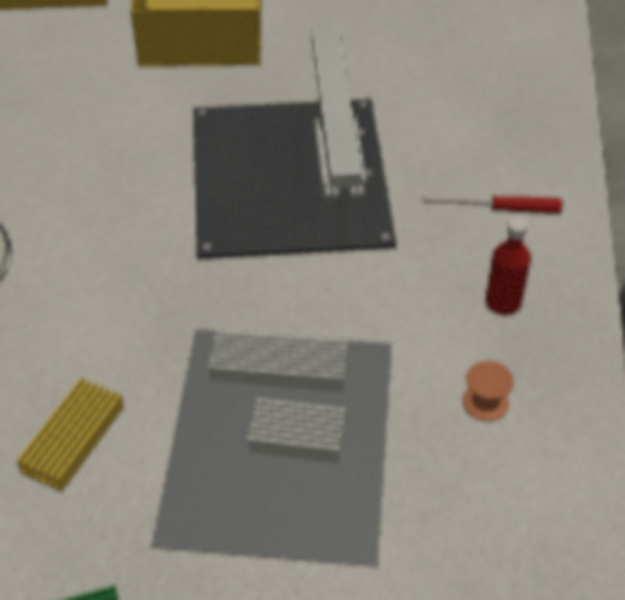

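Run:
```python
from H import *
im=np.load('w7.npz')['im']; cv2.imwrite('pics/chk_crop.png',cv2.resize(im[105:205,440:600],None,fx=5,fy=5,interpolation=cv2.INTER_CUBIC))
W=fx('w7.npz'); 
P=W[100:210,450:600].reshape(-1,3)
S=P[(P[:,2]>37)&(P[:,2]<45)&(P[:,0]>-35)&(P[:,0]<5)&(P[:,1]>40)]; T=P[(P[:,2]>31)&(P[:,2]<36)&(P[:,0]>-12)&(P[:,0]<12)&(P[:,1]>66)]
print('sink end y',np.percentile(S[:,1],[98,99.5]),'stop top y range',np.percentile(T[:,1],[1,99]))
```

```text
sink end y [80.97608565 83.11584734] stop top y range [66.9931521  90.53981634]
```

View pics/chk_crop.png

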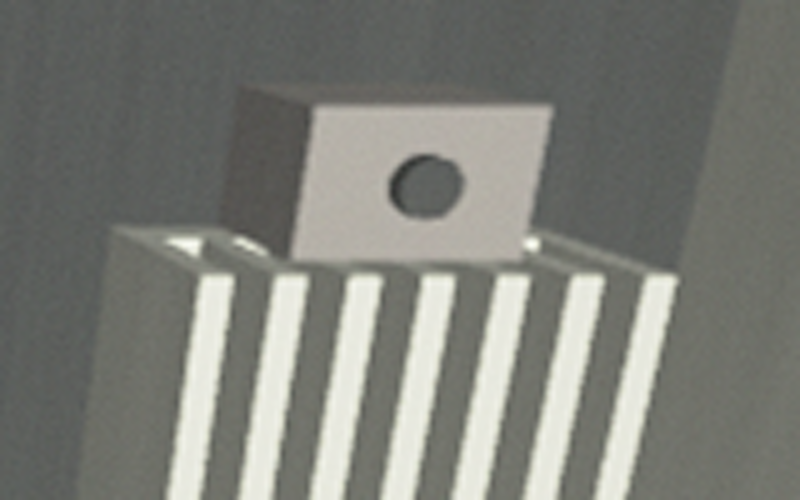

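The crop shows the sink's end flush on the stop face, with the face and top edges running straight into the fin ends and no visible gap. The top-view difference shows changes only where the sink was and where it is now. The robot is clear, so I'm handing in.

```bash
python3 -c "
from rig import order,sensors
print(order.finish_job(),sensors.current_t())"
```

```text
the job is handed in; nothing more can be done
the job is handed in; nothing more can be done
```

I set the 140 mm heat sink flat, fins up, on the bare bed in front of the bar, pushed it in under the bar onto both dowels and the end stop, and let go. I handed the job in at about 46 s of the 72 s allowed.

I pushed it with the tool leaning 30 to 34 degrees. A two-finger push took it in under the bar, an end push put it on the stop, and further two-finger pushes seated it on the dowels.

**Dowels:** While I held it against the dowels, the near face read the same x at three points, to within 0.1 mm. The last seating push met firm contact at the same place as the one before it, at up to about 15 N.

**End stop:** The end push met a firm rise to about 9 N. The enlarged wrist picture shows the end against the stop with no visible gap.

**Rest of the scene:** Before-and-after top views differ only at the sink's old and new places. I saw no contact with the light bar, and the largest wrist force I read was about 18 N.

**Checks that disagreed or failed:**
- The near face read about 2 mm farther in than my fixture estimate (-27.9 mm against -30 mm). That is within the 2 mm camera calibration, and the stop had also read about 1 mm off in the same direction.
- The last depth estimate of the end gap was unusable because the sink and stop points mixed. For the stop I relied on the touch and the picture instead.

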